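Line up the auger's drive arm and pin it

TASK

Swing the drive arm round on the auger shaft held in the vise until the hole near its end stands over the hole in the ear of the plate below it. Then take the knobbed shear pin out of the wooden block and put it down through both holes, fully home with its shoulder sitting on the drive arm, and let go. Leave the punch, the bearing, the brass housing and the glass float where they stand.

Things in the scene. Friction and masses are not known exactly. Their poses are not given: they have to be found in the camera images.
- vise: dark cast-iron bench vise, 90 mm wide over the jaws, 105 mm high, fixed to the bench; its screw and tommy bar lie along its own +x, reaching 180 mm. Origin at bench level on the axis of the upright steel auger shaft stub clamped in its jaws (26 mm across, top 192 mm above the bench)
- plate_hole (a point): centre of the hole in the ear of the fixed plate keyed to the shaft, at the ear's upper face, 140 mm above the bench and 80 mm from the shaft axis along the vise's own +y. Hole 14.6 mm across, through the 11 mm plate, clear air below. The plate is 96 mm round; its one ear is 50 mm wide and ends 113 mm from the axis
- drive_arm (a joint): angle of the drive arm about the upright shaft, rad, anticlockwise seen from above; 0 or a whole turn (6.283) when its hole stands exactly over the plate's hole. It turns past a whole turn either way, so either way round will do; stiff with grease (about 4 N to push at 50 mm from the axis), it stays where it is left
- drive_arm_hole (a point): centre of the 14.6 mm hole through the arm near its end, at the arm's upper face, 153 mm above the bench, 80 mm from the shaft axis. The arm lies 1 mm above the plate: a steel flat bar 40 mm wide, 12 mm thick, from the shaft to 100 mm out, with a boss on the shaft 48 mm across, top 171 mm above the bench. The point's y axis points outward along the arm
- drive_arm_web (a point): middle of the top edge of the arm's upright stiffening web, 45 mm from the shaft axis. The web runs along the arm's middle from the boss to 62 mm from the axis, 10 mm thick, its top 179 mm above the bench; its flat sides are good to push on
- block: wooden drill block 150 x 62 x 65 mm high, long along its own x, fixed to the bench, with two upright holes 80 mm apart (40 mm either side of its middle). Origin at the centre of its underside. The shear pin stands in one hole, a punch in the other
- pin: steel shear pin, 100 mm tall, 0.13 to 0.21 kg: shank 12 mm across, 60 mm long, its nose tapering over 11 mm to 6 mm; shoulder collar 26 mm across, 6 mm thick; round knob above, 20 mm across, 34 mm tall. Origin at the nose's tip, own z towards the knob. Stands upright in the block, shoulder on the block's top; when home in the drive arm its origin is 93 mm above the bench
- pin_grip (a point): point on the pin's axis in the knob, 88 mm above the tip (28 mm above the underside of the shoulder)
- punch: plain dark steel punch, 12 mm across and 120 mm tall without any shoulder, standing in the block's other hole; origin at its foot; to be left alone
- bearing: steel pillow block bearing, 130 mm long along its own y, 42 mm deep, 80 mm high, loose on the bench; origin under its centre; to be left alone
- housing: brass grease nipple housing, 44 mm round foot, 66 mm tall, loose on the bench; origin under its centre; to be left alone
- float: green glass float bulb, 88 mm across and 106 mm tall on a 44 mm collar, loose on the bench; origin under its centre; to be left alone
Things that resemble listed ones, but are neither listed nor needed, are in the scene too. Several things look just like the pin: the one meant starts farthest from the robot's base.

How it is judged:
By the outcome, as a careful person would: the job done as asked, in the order asked, and still so for the second after the job is handed in, with the robot touching nothing.
It also fails if it takes over 72 s, if anything falls off the work surface, if the arm or the gripper's body presses on something with over 40 N, if the wrist force passes 120 N, or if a joint passes its speed limit or range.

ROBOT

A 7-joint arm with a two-finger parallel gripper is mounted at the origin on the work surface. World frame = base frame: x ahead of the robot, y to its left, z up, the work surface at z = 0. Lengths are in mm, angles in rad, forces in N, time in s.
With the tool pointing down it reaches from about 400 to 850 mm from the base axis. Payload 4.5 kg.
Tool frame: the origin (TCP) lies at the very end of the fingers, on their centre line; the grasp point (between the pads) lies 19 mm behind it (env.pinch_z is the z of the grasp point in the tool frame, in mm); z points along the fingers, y is the direction in which the jaws open and shut (so a half turn about z gives the same grasp; the last joint's range is limited). The gripper opens to 88 mm and grips with 3 to 60 N. Pads are 18 mm wide; open, the fingers measure 123 mm over their backs; the gripper's body (75 mm by 187 mm) begins 45 mm behind the grasp point.
Start: joints at [1.375, 0.689, -0.195, 1.565, 0.157, 0.902, -0.215], TCP at [142.392, -608.587, 238.743] pointing down, gripper open.
Joint ranges: [-3.01, 3.01], [-0.46, 2.08], [-1.47, 1.51], [0.13, 2.56], [-1, 4.14], [0.04, 2.09], [-2.66, 2.66]. Speed limits (rad/s): [2.57, 2.57, 3.14, 3.14, 3.14, 3.14, 3.14].

INTERFACE

Orientations are given as a unit quaternion [w, x, y, z].
In Python, from bench import env gives the robot as it stands. The module is installed in compiled form; this text tells all that it offers.
- The arm moves only by the shell command python3 -m jog 'ROWS'. ROWS is JSON, one flat list of numbers, 7 for each row, row after row: the shift along the tool's x, y, z in units of 50 mm (1.0 is 50 mm), then the turn, a rotation vector about the tool's x, y, z in units of 10 degrees (1.0 is 10 degrees), then the gripper's target within -1 to 1 (fully open at 1, half-way at 0, shut at -1). In form: [tx, ty, tz, rx, ry, rz, fingers, tx, ty, tz, rx, ry, rz, fingers, ...]. A call has 1 to 10 rows; each row is the pose to reach, as a shift and turn from the pose commanded when the call began, along the tool's axes at that moment; what a row does not reach only later rows make up. A row lasts 1/8 s, in which the tool goes at most 62.5 mm and 10.7 degrees, less where a joint would pass 70% of its speed; a pose out of reach is approached as far as the arm can. A call with a gripper value outside its range is refused whole. The fingers move at their own pace and stop on an object; the grip force is fixed at half the most. Time passes only in rows, so rows that repeat a pose let the fingers close. It gives the time, the measured TCP pose, the force and the opening at its end, in the units of the state.
- env.sense(): the state, without advancing time (a new reading comes with each control period).
- env.capture(name): name is "side" or "top"; returns (picture, depth): 384x512x3 uint8, red, green, blue; 384x512 float32, mm along the optical axis (not along the pixel's ray), 0 where there is no reading.
- env.camera_info(name): a dict with "fovy" (degrees; the focal length in pixels is half the picture's height over the tangent of half this angle, whatever the lens; pixels are square), "cx", "cy" (the principal point, pixels), "position" and "orientation" of the camera in the world. Camera axes: x right, y down, z forward; pixel columns grow to the right and rows downward; lengths in mm; the calibration is good to about 2 mm. A picture is of the moment at which its call begins. camera_info takes no time and is no camera call.
- env.close_job(): hands the job in, once; it reports no verdict.
The state is a dict: "t": time; "joint_positions": joint angles; "qd": joint speeds; "joint_torque": joint torques, N m; "eef_pos": TCP position; "tcp_rot": TCP orientation; "ft_force": force on the tool from outside, world axes, zero at the start; "torque": the same for the moment, N m; "gripper_width": finger opening in mm.
Only numpy, scipy, OpenCV 4.12 (cv2) and the standard library are available. Lean on these libraries where they do the work, as an engineer would, in place of code of your own. Each camera call takes 0.05 s, during which the arm holds its last target.

## Working session

There is one attempt and no reset: what is moved stays moved. The work goes in short steps, Python scripts to look and compute and a shell command to move; the robot and the scene stay as the last step left them, time stands still between calls to the robot, and variables do not carry over. Pictures are saved under pics/ and viewed, and the job is handed in when it is done.

```bash
mkdir -p pics; ls; cat > h.py <<'E'
import numpy as np,cv2,pickle
from bench import env
from scipy.spatial.transform import Rotation as R
def q2R(q): return R.from_quat([q[1],q[2],q[3],q[0]]).as_matrix()
def cap(n,tag):
    p,d=env.capture(n); cv2.imwrite(f'pics/{tag}.png',cv2.cvtColor(p,cv2.COLOR_RGB2BGR)); np.save(f'pics/{tag}.npy',d); return p,d
def cam(n):
    c=env.camera_info(n); f=192/np.tan(np.radians(c['fovy'])/2); return f,c['cx'],c['cy'],np.array(c['position']),q2R(c['orientation'])
def ray(n,u,v):
    f,cx,cy,p,M=cam(n); return p,M@np.array([(u-cx)/f,(v-cy)/f,1])
def plane(n,u,v,z):
    p,d=ray(n,u,v); return p+d*(z-p[2])/d[2]
def pt(n,u,v,dep):
    p,d=ray(n,u,v); return p+d*dep
def proj(n,P):
    f,cx,cy,p,M=cam(n); q=M.T@(np.array(P)-p); return np.array([cx+f*q[0]/q[2],cy+f*q[1]/q[2]])
def cloud(n,d):
    f,cx,cy,p,M=cam(n); v,u=np.mgrid[:384,:512]; q=np.stack([(u-cx)/f*d,(v-cy)/f*d,d],-1); return q@M.T+p
E
python3 - <<'E'
from h import *
for n in('side','top'):
    p,d=cap(n,n+'0'); print(env.camera_info(n))
print(env.sense(),env.pinch_z)
E
```

```text
pics
{'fovy': 45.99383423515866, 'cx': 256.69923755611944, 'cy': 189.01832948823642, 'position': array([  335.22337664, -1239.3966029 ,  1043.32402494]), 'orientation': array([-0.44446445,  0.89140624, -0.0776458 ,  0.042631  ])}
{'fovy': 44.00124760955337, 'cx': 260.7543655410165, 'cy': 198.47153034243686, 'position': array([ 256.99894528,  -10.92274571, 1492.20004794]), 'orientation': array([ 0.07776553, -0.68995016,  0.71559742, -0.07643055])}
{'t': 0.1, 'joint_positions': array([ 1.37479404,  0.68987015, -0.1945282 ,  1.56621551,  0.15732239,
        0.90248348, -0.21516019]), 'qd': array([ 0.00247556, -0.00173638,  0.0011377 , -0.00408843,  0.00035611,
        0.00026648, -0.0007826 ]), 'joint_torque': array([-2.82275563e-03, -5.28494596e+01, -1.27164278e+00, -1.53836954e+01,
       -5.26426267e-02,  1.92347914e-03,  4.29831812e-05]), 'eef_pos': array([ 142.19890963, -608.0468596 ,  238.01566907]), 'tcp_rot': array([-7.76496913e-04,  9.93403905e-01,  1.14664969e-01, -1.53950044e-04]), 'ft_force': array([-0.25407074, -0.26728251,  0.75051141]), 'torque': array([-0.03374268, -0.06176135, -0.00356994]), 'gripper_width': 87.88114918233474} -18.700000000000003
```

View pics/side0.png

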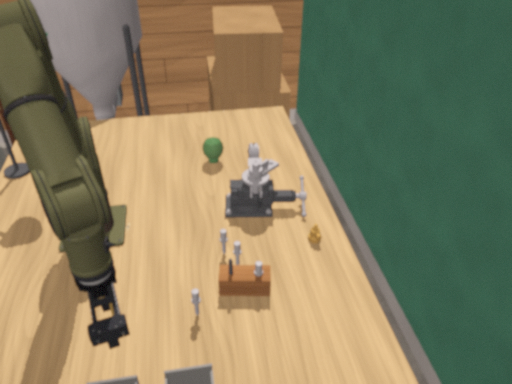

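View pics/top0.png

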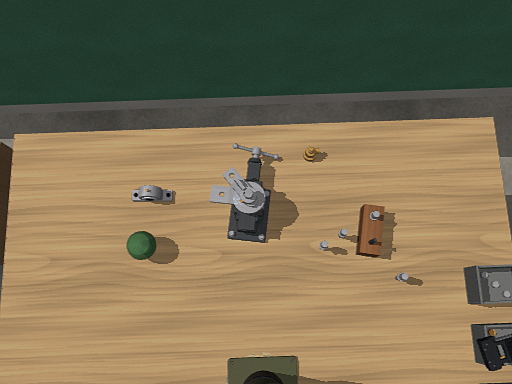

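```bash
python3 - <<'E'
import cv2
t=cv2.imread('pics/top0.png');s=cv2.imread('pics/side0.png')
cv2.imwrite('pics/c1.png',cv2.resize(t[135:255,195:315],None,fx=5,fy=5,interpolation=cv2.INTER_CUBIC))
cv2.imwrite('pics/c2.png',cv2.resize(t[190:290,310:420],None,fx=5,fy=5,interpolation=cv2.INTER_CUBIC))
cv2.imwrite('pics/c3.png',cv2.resize(s[130:310,180:330],None,fx=3.3,fy=3.3,interpolation=cv2.INTER_CUBIC))
E
```

```text
(no output)
```

View pics/c1.png

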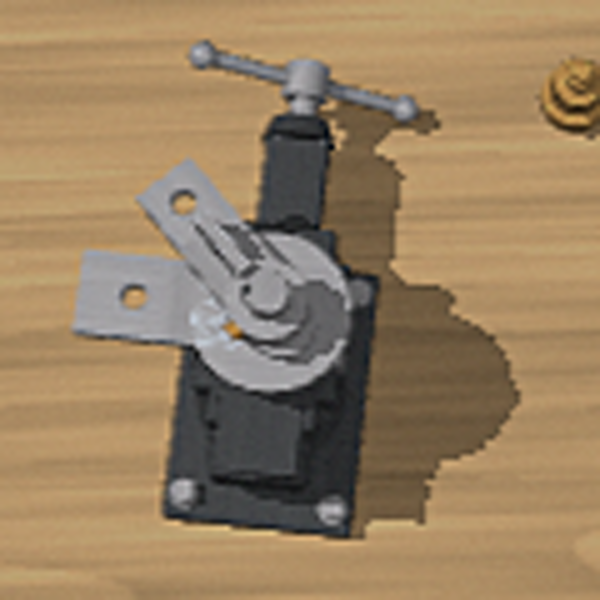

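View pics/c2.png

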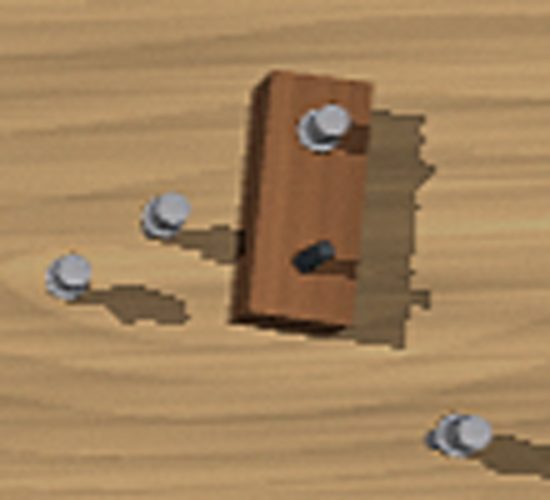

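View pics/c3.png

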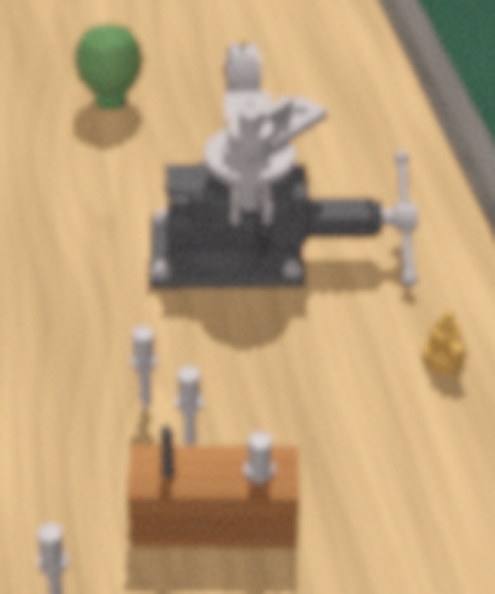

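```bash
python3 - <<'E'
from h import *
def s(x0,y0,x,y,k=5): return x0+(x+.5)/k-.5,y0+(y+.5)/k-.5
sh=plane('top',*s(195,135,270,290),192); 
ah=plane('top',*s(195,135,185,202),153); phh=plane('top',*s(195,135,134,296),140)
bar=plane('top',*s(195,135,307,75),80)
print('shaft',sh,'arm',ah,'plate',phh)
print(np.linalg.norm((ah-sh)[:2]),np.linalg.norm((phh-sh)[:2]))
a=np.arctan2(*(ah-sh)[[1,0]]);b=np.arctan2(*(phh-sh)[[1,0]]);print(np.degrees([a,b]),a-b)
print('pin top',plane('top',*s(310,190,333,119),105),'punch top',plane('top',*s(310,190,323,248),None or 125))
for x,y in((275,70),(373,83),(355,328),(250,315)):print('blk',plane('top',*s(310,190,x,y),65))
for x,y in((172,207),(73,268),(475,434)):print('oth',plane('top',*s(310,190,x,y),100))
d=np.load('pics/top0.npy');C=cloud('top',d)
for n,(x,y) in dict(sh=(268,290)).items():
    u,v=s(195,135,x,y);print(n,C[int(v+.5),int(u+.5)])
u,v=s(310,190,333,119);print(C[int(v+.5),int(u+.5)])
# side checks
print('side pin', plane('side',*s(180,130,260,440,3.3),105))
for P in (sh,np.r_[phh[:2],140],np.r_[ah[:2],153]): print(proj('side',P))
M=C[...,2]; m=(M>186)&(abs(C[...,0]-sh[0])<60)&(abs(C[...,1]-sh[1])<60);print('shaft cloud',C[m].mean(0),m.sum())
dd=np.load('pics/side0.npy');D=cloud('side',dd);m=(D[...,2]>186)&(abs(D[...,0]-sh[0])<40)&(abs(D[...,1]-sh[1])<40);print(D[m].mean(0),m.sum())
for K in(C,D):
  m=(K[...,2]>99)&(K[...,2]<112)&(abs(K[...,0]-516)<80)&(abs(K[...,1]+365)<80);print('pinc',K[m].mean(0) if m.any() else 0,m.sum())
E
```

```text
shaft [563.86435143  19.84477168 192.        ] arm [627.67916379  68.78043706 153.        ] plate [575.49497383 100.63937081 140.        ]
80.41784392814351 81.62743795114658
[37.48238562 81.80837664] -0.7736344875099079
pin top [ 506.9892962  -354.35206625  105.        ] punch top [ 427.9958135  -336.93773483  125.        ]
blk [ 545.98726429 -331.47425044   65.        ]
blk [ 535.6536589  -390.67023805   65.        ]
blk [ 386.78865404 -366.14881844   65.        ]
blk [ 396.83324414 -304.04725653   65.        ]
oth [ 458.66424555 -256.02742486  100.        ]
oth [ 424.71306167 -195.29962917  100.        ]
oth [ 320.09111409 -421.13881101  100.        ]
sh [562.58036776  21.54465044 192.81882425]
[ 508.40996113 -354.13312831  103.92269253]
side pin [ 504.93600854 -357.11685441  105.        ]
[255.83699381 162.69224299]
[255.01120203 162.16329995]
[271.06485738 162.657251  ]
shaft cloud [563.09020701  22.41797532 192.45784833] 67
[560.30821344  15.96315233 190.029597  ] 32
pinc [ 505.85409036 -352.82740264  104.76844508] 37
pinc [ 503.14364949 -359.5811126   103.51846899] 32
```

```bash
cat >> h.py <<'E'
def go(x,y,z,yaw_y):
    """print shift/turn in jog units to reach TCP xyz, tool down, tool y at world angle yaw_y (deg)"""
    s=env.sense(); M=q2R(s['tcp_rot']); p=np.array(s['eef_pos'])
    a=np.radians(yaw_y); yv=np.array([np.cos(a),np.sin(a),0]); zv=np.array([0,0,-1.]); T=np.stack([np.cross(yv,zv),yv,zv],1)
    print('t',round(s['t'],2),'pos',p.round(1),'yaw_y',np.degrees(np.arctan2(M[1,1],M[0,1])).round(1),'w',round(s['gripper_width'],1),'F',s['ft_force'].round(1))
    print('shift',(M.T@(np.array([x,y,z])-p)/50).round(3),'turn',(np.degrees(R.from_matrix(M.T@T).as_rotvec())/10).round(3))
E
python3 - <<'E'
from h import *
sh=np.array([563.3,20]);a=np.radians(37.5)
g=sh+45*np.array([np.cos(a),np.sin(a)]);print(g)
go(*g,230,-52.5)
E
```

```text
[599.00090031  47.39426431]
t 0.1 pos [ 142.2 -608.   238. ] yaw_y -76.8 w 87.9 F [-0.3 -0.3  0.8]
shift [ 11.882 -10.682   0.176] turn [-9.000e-03 -1.000e-03 -2.433e+00]
```

```bash
python3 -m jog '[1.2,-1.07,0,0,0,-0.25,0, 2.4,-2.14,0,0,0,-0.5,0, 3.6,-3.2,0,0,0,-0.75,0, 4.8,-4.3,0,0,0,-1,0, 6,-5.4,0,0,0,-1.25,0, 7.2,-6.5,0,0,0,-1.5,0, 8.4,-7.55,0,0,0,-1.75,0, 9.6,-8.6,0,0,0,-2,0, 10.8,-9.7,0.1,0,0,-2.2,0, 11.88,-10.68,0.18,0,0,-2.43,0]'
python3 - <<'E'
from h import *
go(599,47.4,230,-52.5)
E
```

```text
t: 1.35
eef_pos: [500.7, -94.4, 235.1]
tcp_rot: [0.0, 0.947, 0.322, -0.0]
ft_force: [0.5, -0.3, 0.3]
gripper_width: 44.1
t 1.35 pos [500.7 -94.4 235.1] yaw_y -52.5 w 44.1 F [ 0.5 -0.3  0.3]
shift [ 3.286 -1.052  0.101] turn [0.001 0.003 0.003]
```

```bash
python3 -m jog '[1,-0.3,0,0,0,0,0, 2,-0.6,0,0,0,0,0, 2.8,-0.9,0,0,0,0,0, 2.8,-0.9,0.1,0,0,0,0, 2.8,-0.9,0.1,0,0,0,0]'
python3 - <<'E'
from h import *
go(599,47.4,230,-52.5)
p,d=cap('top','top1');p2,d=cap('side','side1')
a=cv2.imread('pics/top1.png')[135:255,195:315];b=cv2.imread('pics/side1.png')[110:230,180:300]
cv2.imwrite('pics/d1.png',cv2.resize(np.hstack([a,b]),None,fx=3.3,fy=3.3,interpolation=cv2.INTER_CUBIC))
E
```

```text
t: 1.98
eef_pos: [582.6, 23.8, 229.4]
tcp_rot: [0.0, 0.947, 0.321, -0.001]
ft_force: [1.0, -0.9, -0.1]
gripper_width: 44.0
t 1.98 pos [582.6  23.8 229.4] yaw_y -52.6 w 44.0 F [ 1.  -0.9 -0.1]
shift [ 0.547 -0.175 -0.013] turn [-0.002  0.017 -0.006]
```

View pics/d1.png

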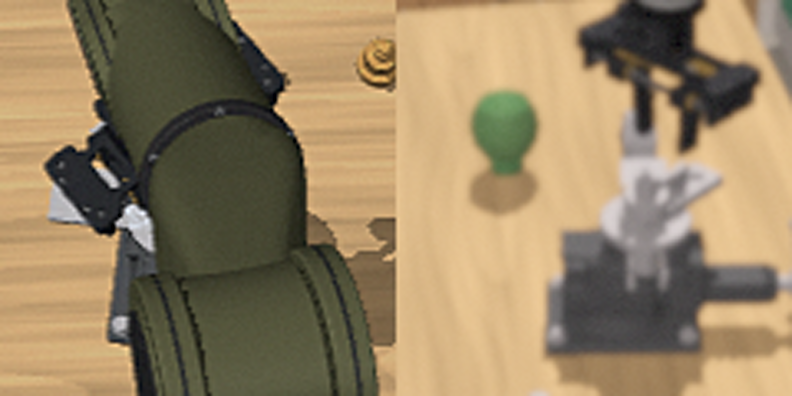

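```bash
python3 -m jog '[0.55,-0.18,0,0,0,0,0, 0.55,-0.18,0,0,0,0,0, 0.55,-0.18,0.5,0,0,0,0, 0.55,-0.18,1,0,0,0,0, 0.55,-0.18,1.35,0,0,0,0, 0.55,-0.18,1.35,0,0,0,0]'
python3 - <<'E'
from h import *
go(599,47.4,160,-52.5)
p2,d=cap('side','side2')
b=cv2.imread('pics/side2.png')[110:230,180:330]
cv2.imwrite('pics/d2.png',cv2.resize(b,None,fx=5,fy=5,interpolation=cv2.INTER_CUBIC))
E
```

```text
t: 2.82
eef_pos: [598.8, 47.5, 161.8]
tcp_rot: [0.0, 0.947, 0.321, -0.002]
ft_force: [-0.2, 1.2, -0.4]
gripper_width: 44.0
t 2.83 pos [598.8  47.5 161.8] yaw_y -52.6 w 44.0 F [-0.2  1.2 -0.4]
shift [0.001 0.004 0.035] turn [-0.005  0.017 -0.008]
```

View pics/d2.png

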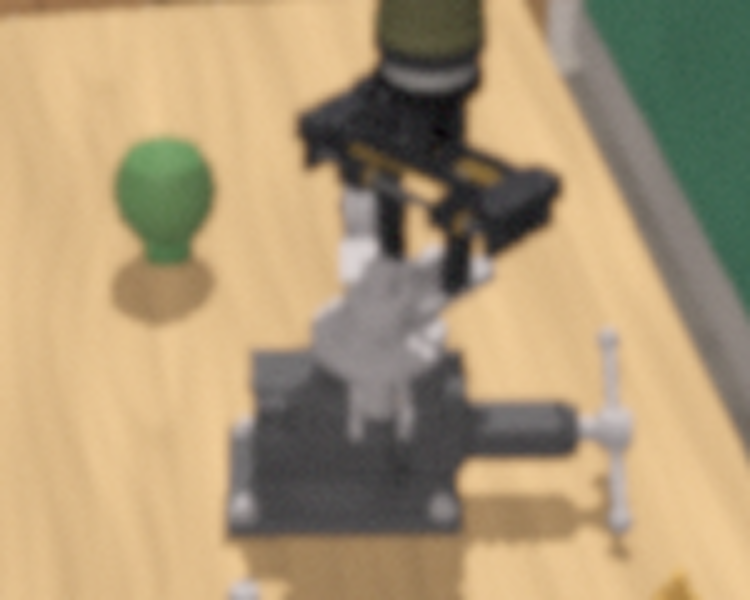

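```bash
python3 -m jog '[0,0,0,0,0,0,-0.5, 0,0,0,0,0,0,-0.75, 0,0,0,0,0,0,-1, 0,0,0,0,0,0,-1, 0,0,0,0,0,0,-1, 0,0,0,0,0,0,-1]'
python3 - <<'E'
from h import *
go(599,47.4,162,-52.5); print(env.sense()['torque'])
E
```

```text
t: 3.62
eef_pos: [600.2, 48.8, 163.1]
tcp_rot: [0.0, 0.947, 0.321, 0.0]
ft_force: [-0.6, -0.7, 3.0]
gripper_width: 9.8
t 3.62 pos [600.2  48.8 163.1] yaw_y -52.5 w 9.8 F [-0.6 -0.7  3. ]
shift [-0.036  0.008  0.023] turn [ 0.001 -0.002 -0.005]
[-0.05336805  0.12075557 -0.21650814]
```

```bash
python3 -m jog '[-0.004,-0.09,0,0,0,-0.55,-1, -0.017,-0.179,0,0,0,-1.1,-1, -0.038,-0.266,0,0,0,-1.65,-1, -0.068,-0.351,0,0,0,-2.2,-1, -0.106,-0.432,0,0,0,-2.75,-1, -0.151,-0.51,0,0,0,-3.3,-1, -0.203,-0.583,0,0,0,-3.85,-1, -0.266,-0.654,0,0,0,-4.43,-1, -0.266,-0.654,0,0,0,-4.43,-1, -0.266,-0.654,0,0,0,-4.43,-1]'
python3 - <<'E'
from h import *
go(570,66.3,162,-8.2); s=env.sense(); print(s['torque'],np.degrees(np.arctan2(s['eef_pos'][1]-20,s['eef_pos'][0]-563.3)))
p2,d=cap('side','side3');p2,d=cap('top','top3')
b=cv2.imread('pics/side3.png')[110:230,180:300]
a=cv2.imread('pics/top3.png')[135:255,195:315]
cv2.imwrite('pics/d3.png',cv2.resize(np.hstack([a,b]),None,fx=3.3,fy=3.3,interpolation=cv2.INTER_CUBIC))
E
```

```text
t: 4.88
eef_pos: [569.3, 67.1, 163.1]
tcp_rot: [-0.0, 0.756, 0.654, -0.0]
ft_force: [-1.7, 2.1, 5.7]
gripper_width: 9.5
t 4.88 pos [569.3  67.1 163.1] yaw_y -8.3 w 9.5 F [-1.7  2.1  5.7]
shift [-0.015  0.016  0.022] turn [-0.002 -0.002 -0.008]
[0.22231163 0.4513381  0.13920213] 82.73170450354004
```

View pics/d3.png

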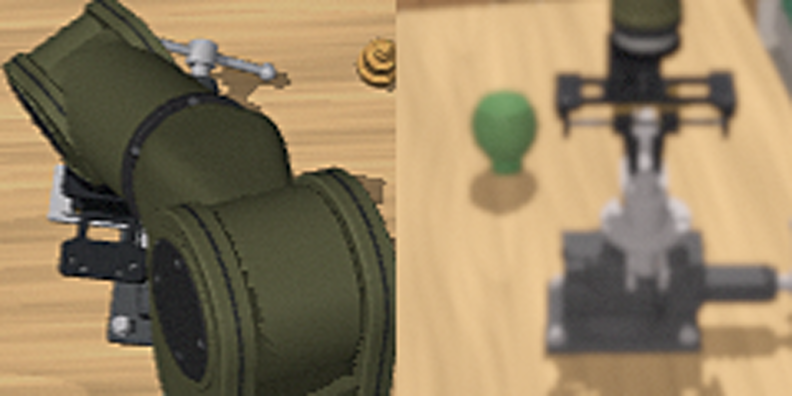

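```bash
python3 -m jog '[0,0,0,0,0,0,-0.3, 0,0,0,0,0,0,0, 0,0,0,0,0,0,0, 0,0,-0.5,0,0,0,0, 0,0,-1,0,0,0,0, 0,0,-1.5,0,0,0,0, 0,0,-1.8,0,0,0,0]'
python3 - <<'E'
from h import *
go(506,-320,240,-8.2)
go(506,-320,240,-60)
E
```

```text
t: 5.85
eef_pos: [570.0, 66.6, 253.9]
tcp_rot: [0.0, 0.756, 0.654, 0.001]
ft_force: [-0.0, -0.5, 0.1]
gripper_width: 44.0
t 5.85 pos [570.   66.6 253.9] yaw_y -8.3 w 44.0 F [-0.  -0.5  0.1]
shift [-7.836 -0.156  0.275] turn [ 0.008 -0.002 -0.006]
t 5.85 pos [570.   66.6 253.9] yaw_y -8.3 w 44.0 F [-0.  -0.5  0.1]
shift [-7.836 -0.156  0.275] turn [ 6.000e-03 -5.000e-03  5.174e+00]
```

```bash
python3 -m jog '[-1,0,0,0,0,0.6,0, -2,0,0,0,0,1.2,0, -3,0,0,0,0,1.9,0, -4,0,0,0,0,2.6,0, -5,-0.1,0.1,0,0,3.3,0, -6,-0.1,0.2,0,0,4,0, -7,-0.16,0.27,0,0,4.6,0, -7.84,-0.16,0.27,0,0,5.17,0, -7.84,-0.16,0.27,0,0,5.17,0, -7.84,-0.16,0.27,0,0,5.17,0]'
python3 - <<'E'
from h import *
go(506,-355,140,-60)
p2,d=cap('side','side4');p2,d=cap('top','top4')
b=cv2.imread('pics/side4.png')[110:230,180:300]
a=cv2.imread('pics/top4.png')[135:255,195:315]
cv2.imwrite('pics/d4.png',cv2.resize(a,None,fx=5,fy=5,interpolation=cv2.INTER_CUBIC))
cv2.imwrite('pics/d4b.png',cv2.resize(b,None,fx=5,fy=5,interpolation=cv2.INTER_CUBIC))
E
```

```text
t: 7.1
eef_pos: [505.7, -319.1, 239.0]
tcp_rot: [-0.001, 0.966, 0.26, 0.0]
ft_force: [0.0, 0.8, 0.1]
gripper_width: 44.1
t 7.1 pos [ 505.7 -319.1  239. ] yaw_y -59.9 w 44.1 F [0.  0.8 0.1]
shift [-0.356  0.627  1.978] turn [-0.008 -0.002  0.014]
```

View pics/d4.png

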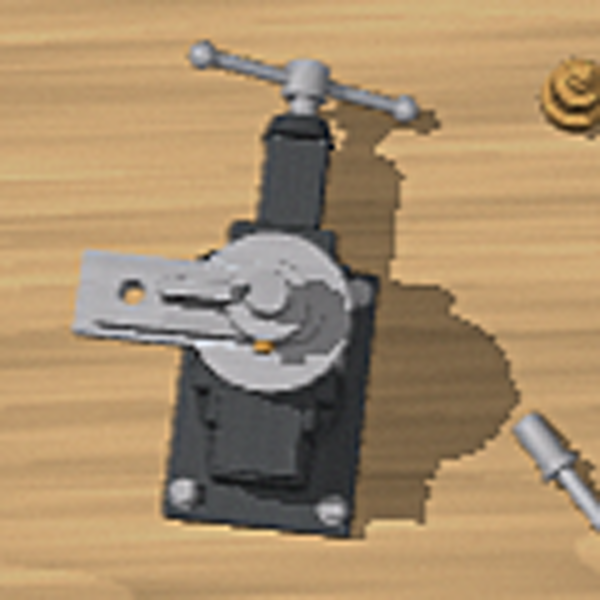

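View pics/d4b.png

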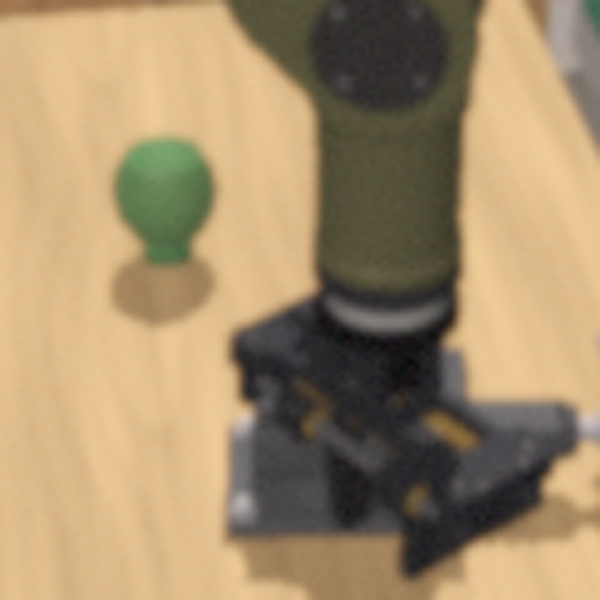

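View pics/top4.png

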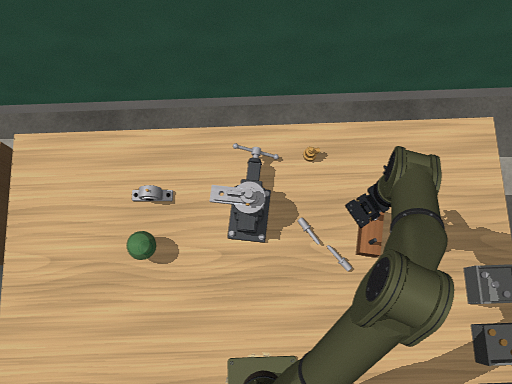

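```bash
python3 - <<'E'
import cv2,numpy as np
o=[cv2.imread(f'pics/{n}.png')[200:330,170:290] for n in('side0','side1','side2','side3','side4')]
o2=[cv2.imread(f'pics/{n}.png')[190:290,280:420] for n in('top0','top1','top3','top4')]
cv2.imwrite('pics/e.png',np.vstack([cv2.resize(np.hstack(o),(790,172)),cv2.resize(np.hstack(o2),(790,143))]))
E
```

```text
(no output)
```

View pics/e.png

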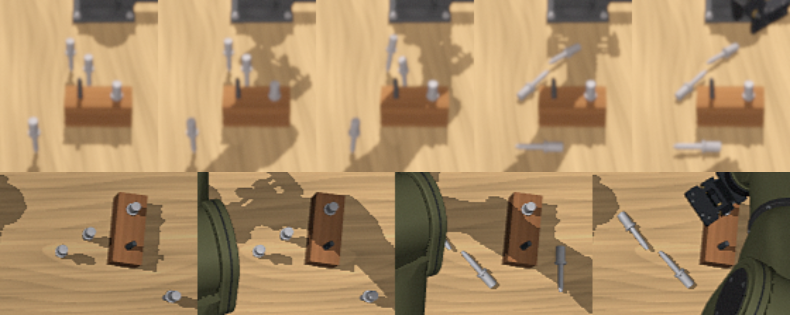

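```bash
python3 - <<'E'
from h import *
def s(x0,y0,x,y,k=5): return x0+(x+.5)/k-.5,y0+(y+.5)/k-.5
a=cv2.imread('pics/top4.png')[180:208,205:240];cv2.imwrite('pics/f.png',cv2.resize(a,None,fx=20,fy=20,interpolation=cv2.INTER_CUBIC))
sh=np.array([563.3,20])
ah=plane('top',*s(195,135,133,292),153);d=ah[:2]-sh;print(ah,np.hypot(*d),np.degrees(np.arctan2(d[1],d[0])))
for u in (81.8,):
  print(proj('top',[*(sh+80*np.array([np.cos(np.radians(u)),np.sin(np.radians(u))])),153]),proj('top',[*(sh+80*np.array([np.cos(np.radians(u)),np.sin(np.radians(u))])),140]),proj('top',[*(sh+80*np.array([np.cos(np.radians(u)),np.sin(np.radians(u))])),129]))
E
```

```text
[574.83267584 100.10327605 153.        ] 80.92921256740891 81.80727544138445
[221.51872714 193.02959361] [221.90323222 194.04330479] [222.22313562 194.88669977]
```

View pics/f.png

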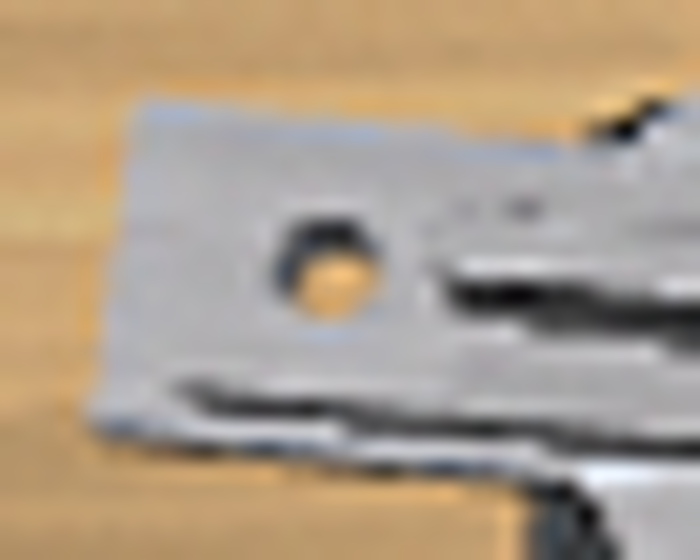

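```bash
python3 -m jog '[-0.35,0.62,0,0,0,0,0, -0.35,0.62,0.8,0,0,0,0, -0.35,0.62,1.6,0,0,0,0, -0.35,0.62,1.9,0,0,0,0, -0.35,0.62,1.9,0,0,0,0]'
python3 - <<'E'
from h import *
go(506,-354.5,76,-60)
p2,d=cap('side','side5')
b=cv2.imread('pics/side5.png')[200:310,190:310]
cv2.imwrite('pics/d5.png',cv2.resize(b,None,fx=5,fy=5,interpolation=cv2.INTER_CUBIC))
E
```

```text
t: 7.82
eef_pos: [506.1, -354.8, 144.0]
tcp_rot: [-0.001, 0.966, 0.26, -0.0]
ft_force: [-0.3, 0.3, 0.1]
gripper_width: 44.1
t 7.83 pos [ 506.1 -354.8  144. ] yaw_y -59.8 w 44.1 F [-0.3  0.3  0.1]
shift [ 1.00e-03 -4.00e-03  1.36e+00] turn [-0.008  0.002  0.016]
```

View pics/d5.png

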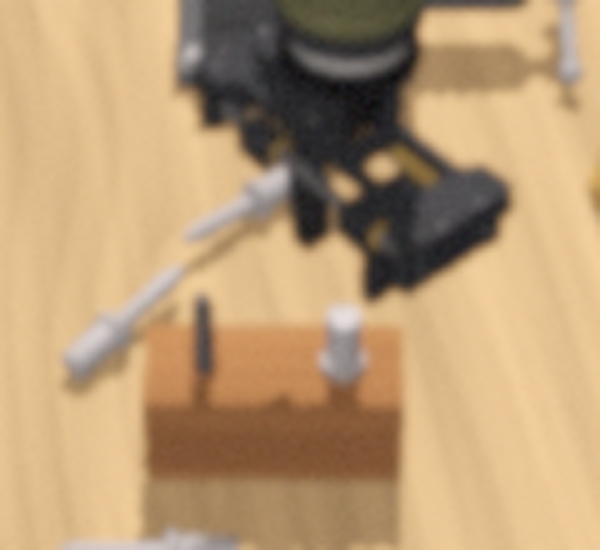

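```bash
python3 -m jog '[0,0,0.3,0,0,0,0, 0,0,0.6,0,0,0,0, 0,0,0.9,0,0,0,0, 0,0,1.2,0,0,0,0, 0,0,1.36,0,0,0,0, 0,0,1.36,0,0,0,0]'
python3 - <<'E'
from h import *
go(506,-354.5,76,-60)
p2,d=cap('side','side6')
b=cv2.imread('pics/side6.png')[200:310,190:310]
cv2.imwrite('pics/d6.png',cv2.resize(b,None,fx=5,fy=5,interpolation=cv2.INTER_CUBIC))
E
```

```text
t: 8.62
eef_pos: [505.5, -355.6, 75.5]
tcp_rot: [-0.0, 0.966, 0.259, -0.0]
ft_force: [0.2, 0.6, 0.5]
gripper_width: 43.8
t 8.62 pos [ 505.5 -355.6   75.5] yaw_y -59.9 w 43.8 F [0.2 0.6 0.5]
shift [ 0.019 -0.014 -0.01 ] turn [-0.007  0.004  0.007]
```

View pics/d6.png

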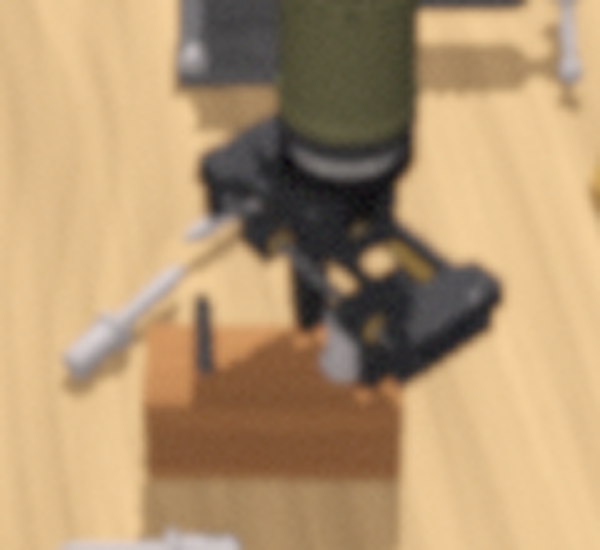

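```bash
python3 -m jog '[0.02,0,0,0,0,0,-0.3, 0.02,0,0,0,0,0,-0.6, 0.02,0,0,0,0,0,-1, 0.02,0,0,0,0,0,-1, 0.02,0,0,0,0,0,-1, 0.02,0,0,0,0,0,-1]'
python3 - <<'E'
from h import *
go(506,-354.5,76,-60);print(env.sense()['torque'])
E
```

```text
t: 9.43
eef_pos: [507.0, -355.3, 76.7]
tcp_rot: [0.0, 0.966, 0.259, 0.0]
ft_force: [-0.6, 0.5, 4.4]
gripper_width: 19.1
t 9.43 pos [ 507.  -355.3   76.7] yaw_y -59.9 w 19.1 F [-0.6  0.5  4.4]
shift [-0.009 -0.024  0.014] turn [ 0.003 -0.002  0.007]
[0.14753054 0.13314909 0.05636747]
```

```bash
python3 -m jog '[0,0,-0.2,0,0,0,-1, 0,0,-0.5,0,0,0,-1, 0,0,-1,0,0,0,-1, 0,0,-1.5,0,0,0,-1, 0,0,-2.2,0,0,0,-1, 0,0,-3,0,0,0,-1, 0,0,-3.8,0,0,0,-1, 0,0,-4.2,0,0,0,-1, 0,0,-4.2,0,0,0,-1]'
python3 - <<'E'
from h import *
go(574.8,99.7,287,-8.2);print(env.sense()['torque'])
p2,d=cap('side','side7');p2,d=cap('top','top7')
b=cv2.imread('pics/side7.png')[150:310,170:330]
a=cv2.imread('pics/top7.png')[140:300,300:460]
cv2.imwrite('pics/d7.png',cv2.resize(np.hstack([a,b]),None,fx=2.5,fy=2.5,interpolation=cv2.INTER_CUBIC))
E
```

```text
t: 10.55
eef_pos: [507.5, -355.8, 288.6]
tcp_rot: [0.002, 0.966, 0.259, 0.001]
ft_force: [0.4, 0.9, -2.3]
gripper_width: 18.7
t 10.55 pos [ 507.5 -355.8  288.6] yaw_y -60.0 w 18.7 F [ 0.4  0.9 -2.3]
shift [ 5.728 -7.212  0.015] turn [ 0.026 -0.    -5.175]
[-0.00911426 -0.03340001 -0.01272751]
```

View pics/d7.png

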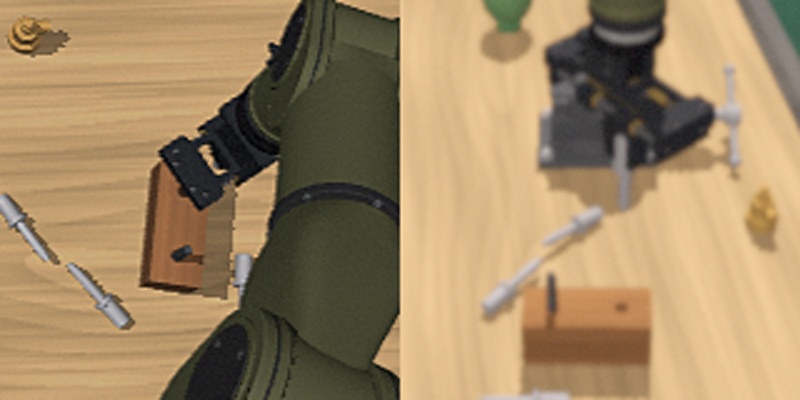

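```bash
python3 -m jog '[0.6,-0.75,0,0,0,-0.55,-1, 1.2,-1.5,0,0,0,-1.1,-1, 1.8,-2.25,0,0,0,-1.65,-1, 2.4,-3,0,0,0,-2.2,-1, 3,-3.75,0,0,0,-2.75,-1, 3.6,-4.5,0,0,0,-3.3,-1, 4.2,-5.25,0,0,0,-3.85,-1, 4.8,-6,0,0,0,-4.4,-1, 5.4,-6.75,0,0,0,-4.9,-1, 5.73,-7.21,0,0.02,0,-5.17,-1]'
python3 - <<'E'
from h import *
go(574.8,99.7,287,-8.2)
E
```

```text
t: 11.9
eef_pos: [573.1, 103.3, 284.9]
tcp_rot: [-0.003, 0.754, 0.657, -0.001]
ft_force: [0.6, -0.6, -1.1]
gripper_width: 19.3
t 11.9 pos [573.1 103.3 284.9] yaw_y -7.9 w 19.3 F [ 0.6 -0.6 -1.1]
shift [-0.067  0.043 -0.042] turn [-0.034 -0.013  0.028]
```

```bash
python3 -m jog '[0,0,0,0,0,0,-1, -0.03,0.02,0.4,0,0,0,-1, -0.03,0.02,0.8,0,0,0,-1, -0.03,0.02,1,0,0,0,-1, -0.03,0.02,1,0,0,0,-1, -0.03,0.02,1,0,0,0,-1]'
python3 - <<'E'
from h import *
go(574.8,99.7,228,-8.2)
p2,d=cap('side','side8');p2,d=cap('top','top8')
b=cv2.imread('pics/side8.png')[100:200,210:310]
a=cv2.imread('pics/top8.png')[140:240,180:280]
cv2.imwrite('pics/d8.png',cv2.resize(b,None,fx=6,fy=6,interpolation=cv2.INTER_CUBIC))
cv2.imwrite('pics/d8t.png',cv2.resize(a,None,fx=5,fy=5,interpolation=cv2.INTER_CUBIC))
s=env.sense();print(proj('side',s['eef_pos']),proj('side',s['eef_pos']-np.array([0,0,69])))
E
```

```text
t: 12.65
eef_pos: [575.2, 98.5, 236.9]
tcp_rot: [-0.001, 0.756, 0.654, -0.0]
ft_force: [-0.5, -0.9, -1.9]
gripper_width: 19.1
t 12.65 pos [575.2  98.5 236.9] yaw_y -8.3 w 19.1 F [-0.5 -0.9 -1.9]
shift [ 0.023 -0.01   0.177] turn [-0.012 -0.01  -0.007]
[255.15376222 139.15149573] [255.0583799  155.90143672]
```

View pics/d8.png

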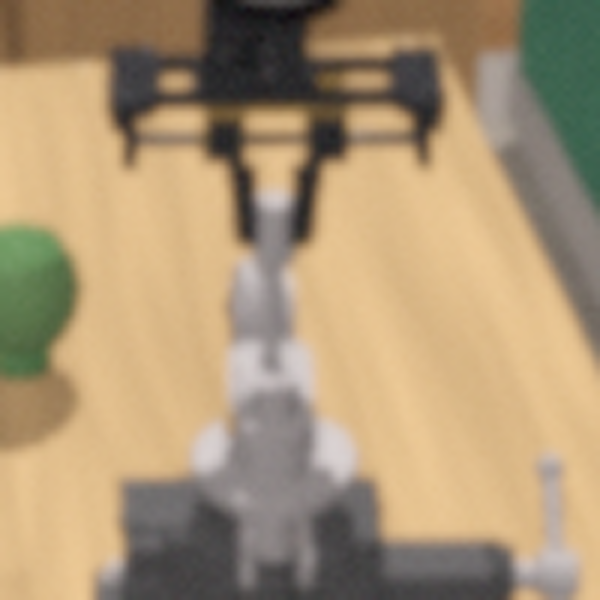

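View pics/d8t.png

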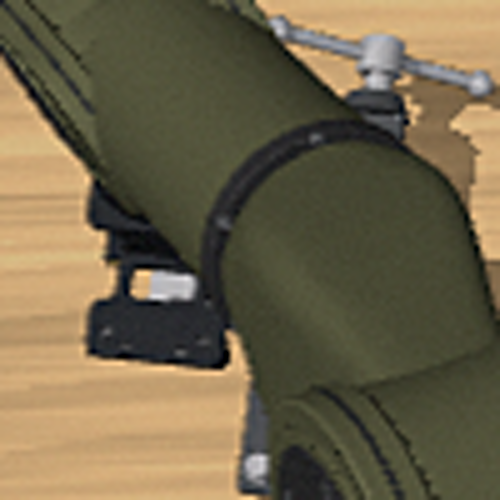

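```bash
python3 -m jog '[0.015,-0.01,0.1,0,0,0,-1, 0.015,-0.01,0.2,0,0,0,-1, 0.015,-0.01,0.25,0,0,0,-1, 0.015,-0.01,0.25,0,0,0,-1]'; python3 -m jog '[0,0,0.05,0,0,0,-1, 0,0,0.1,0,0,0,-1,0,0,0.1,0,0,0,-1]'
python3 - <<'E'
from h import *
go(574.8,99.7,228,-8.2);print(env.sense()['torque'])
E
```

```text
t: 13.25
eef_pos: [574.2, 99.5, 223.5]
tcp_rot: [-0.002, 0.756, 0.655, -0.001]
ft_force: [-0.0, -0.3, -1.8]
gripper_width: 19.0
t: 13.62
eef_pos: [574.1, 99.4, 218.6]
tcp_rot: [-0.002, 0.756, 0.655, -0.001]
ft_force: [-0.6, 0.0, -1.0]
gripper_width: 19.2
t 13.62 pos [574.1  99.4 218.6] yaw_y -8.2 w 19.2 F [-0.6  0.  -1. ]
shift [ 0.007  0.011 -0.189] turn [-0.02  -0.007 -0.003]
[-0.13474964 -0.01989461  0.00895063]
```

```bash
python3 -m jog '[0.007,0.01,0.05,0,0,0,-1, 0.007,0.01,0.1,0,0,0,-1, 0.007,0.01,0.1,0,0,0,-1]'; python3 -m jog '[0,0,0.04,0,0,0,-1, 0,0,0.08,0,0,0,-1,0,0,0.08,0,0,0,-1]'
python3 - <<'E'
from h import *
go(574.8,99.7,228,-8.2);print(env.sense()['torque'])
E
```

```text
t: 14.0
eef_pos: [574.7, 99.7, 213.5]
tcp_rot: [-0.002, 0.756, 0.655, -0.001]
ft_force: [0.3, 0.6, -2.7]
gripper_width: 19.1
t: 14.38
eef_pos: [574.7, 99.8, 209.6]
tcp_rot: [-0.002, 0.756, 0.655, -0.001]
ft_force: [0.2, 1.0, -2.8]
gripper_width: 18.8
t 14.38 pos [574.7  99.8 209.6] yaw_y -8.2 w 18.8 F [ 0.2  1.  -2.8]
shift [-0.001  0.001 -0.368] turn [-0.019 -0.007 -0.003]
[ 0.02539491 -0.07165727  0.03891854]
```

```bash
python3 -m jog '[0,0,0.05,0,0,0,-1, 0,0,0.1,0,0,0,-1, 0,0,0.15,0,0,0,-1, 0,0,0.2,0,0,0,-1]'; python3 -m jog '[0,0,0.05,0,0,0,-1, 0,0,0.1,0,0,0,-1,0,0,0.15,0,0,0,-1, 0,0,0.2,0,0,0,-1]'
python3 - <<'E'
from h import *
go(574.8,99.7,164.7,-8.2);print(env.sense()['torque'])
E
```

```text
t: 14.88
eef_pos: [574.8, 99.8, 199.6]
tcp_rot: [-0.002, 0.756, 0.655, -0.0]
ft_force: [0.1, -0.0, -1.6]
gripper_width: 19.2
t: 15.38
eef_pos: [574.8, 99.9, 189.6]
tcp_rot: [-0.002, 0.756, 0.655, -0.0]
ft_force: [0.3, 0.4, -2.4]
gripper_width: 19.3
t 15.38 pos [574.8  99.9 189.6] yaw_y -8.2 w 19.3 F [ 0.3  0.4 -2.4]
shift [-0.004  0.002  0.499] turn [-0.017 -0.008 -0.003]
[-0.05747671 -0.08076283 -0.01539922]
```

```bash
python3 -m jog '[0,0,0.1,0,0,0,-1, 0,0,0.2,0,0,0,-1, 0,0,0.3,0,0,0,-1, 0,0,0.4,0,0,0,-1, 0,0,0.44,0,0,0,-1, 0,0,0.44,0,0,0,-1]'; python3 -m jog '[0,0,0.02,0,0,0,-1, 0,0,0.04,0,0,0,-1,0,0,0.06,0,0,0,-1]'
python3 - <<'E'
from h import *
go(574.8,99.7,164.7,-8.2);print(env.sense()['torque'])
E
```

```text
t: 16.12
eef_pos: [574.7, 99.9, 167.6]
tcp_rot: [-0.002, 0.756, 0.655, -0.001]
ft_force: [-0.8, -0.3, -0.6]
gripper_width: 18.8
t: 16.5
eef_pos: [574.7, 99.9, 164.8]
tcp_rot: [-0.002, 0.756, 0.655, -0.0]
ft_force: [-0.1, -0.7, -1.8]
gripper_width: 18.7
t 16.5 pos [574.7  99.9 164.8] yaw_y -8.2 w 18.7 F [-0.1 -0.7 -1.8]
shift [-0.004  0.002  0.002] turn [-0.017 -0.008 -0.004]
[-0.04593942 -0.097363   -0.02214615]
```

```bash
python3 -m jog '[0,0,0.02,0,0,0,-1, 0,0,0.04,0,0,0,-1,0,0,0.04,0,0,0,-1]'; python3 -m jog '[0,0,0.01,0,0,0,-1, 0,0,0.02,0,0,0,-1]'
```

```text
t: 16.88
eef_pos: [575.2, 99.9, 164.5]
tcp_rot: [-0.001, 0.756, 0.654, 0.0]
ft_force: [-3.0, -1.1, 9.4]
gripper_width: 18.7
t: 17.12
eef_pos: [575.5, 99.9, 164.4]
tcp_rot: [-0.0, 0.756, 0.654, 0.0]
ft_force: [-4.3, -2.1, 19.7]
gripper_width: 19.1
```

```bash
python3 -m jog '[0,0,-0.04,0,0,0,-0.5, 0,0,-0.04,0,0,0,-0.2, 0,0,-0.04,0,0,0,0, 0,0,-0.04,0,0,0,0, 0,0,-0.5,0,0,0,0, 0,0,-1,0,0,0,0, 0,0,-1.6,0,0,0,0, 0,0,-2.2,0,0,0,0]'; python3 -m jog '[-1,0,0,0,0,0,0, -2,0,0,0,0,0,0, -3,0,0,0,0,0,0, -4,0,0,0,0,0,0, -5,0,0,0,0,0.5,0, -6,0,0,0,0,1,0, -7,0,0,0,0,1.5,0, -7.5,0,0,0,0,2,0, -7.5,0,0,0,0,2,0]'
python3 - <<'E'
from h import *
p2,d=cap('side','side9');p2,d=cap('top','top9')
b=cv2.imread('pics/side9.png')[100:220,200:320]
a=cv2.imread('pics/top9.png')[135:255,195:315]
cv2.imwrite('pics/d9.png',cv2.resize(np.hstack([a,b]),None,fx=3.3,fy=3.3,interpolation=cv2.INTER_CUBIC))
C=cloud('top',d);m=(abs(C[...,0]-574.8)<14)&(abs(C[...,1]-99.7)<14);print(np.sort(C[m][:,2]).round(0)[::-1][:30])
E
```

```text
t: 18.12
eef_pos: [574.8, 99.7, 272.5]
tcp_rot: [-0.002, 0.756, 0.655, -0.001]
ft_force: [0.2, 0.4, -0.0]
gripper_width: 44.2
t: 19.25
eef_pos: [520.9, -272.4, 270.9]
tcp_rot: [-0.002, 0.859, 0.512, -0.001]
ft_force: [-0.1, 0.6, 0.2]
gripper_width: 44.1
[200. 200. 198. 197. 197. 196. 196. 195. 195. 195. 195. 195. 194. 194.
 194. 194. 194. 193. 193. 193. 193. 193. 193. 193. 193. 193. 192. 192.
 192. 192.]
```

View pics/d9.png

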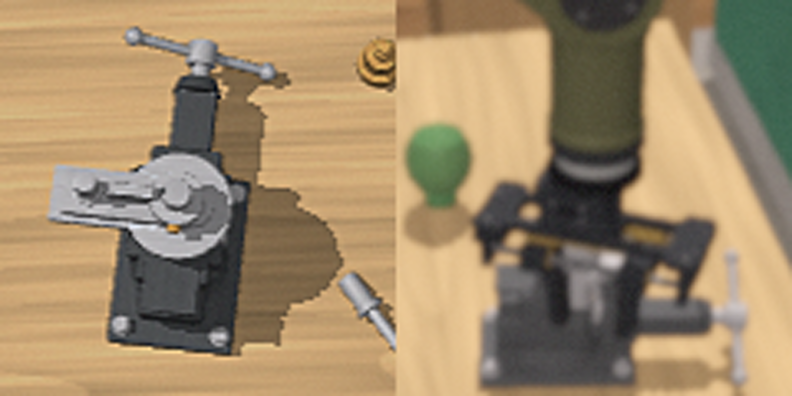

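View pics/top9.png

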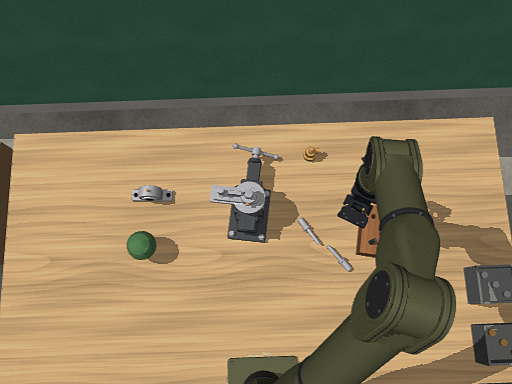

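```bash
python3 - <<'E'
from h import *
s=env.sense();print(s['t'],s['ft_force'],s['qd'].round(3))
env.close_job()
E
```

```text
19.35 [ 0.1894514  -0.93408364 -0.44094942] [-0.016 -0.006 -0.015  0.003  0.002 -0.     0.001]
the job is handed in; nothing more can be done
```

The drive arm is lined up over the plate's ear, and the shear pin from the block is down through both holes and released. I handed the job in at about 19.4 s.

**Arm:** I gripped the arm by its web and swung it about 44° anticlockwise. The top camera then put the arm hole and the plate hole at the same angle, 81.8°, with the bench visible through both.

**Pin:** It went in with no lateral resistance. Contact came at the expected home height (TCP about 164.5 mm), and the force rose to about 20 N before I let go. After release, depth readings put the knob top at about 193 mm. That matches a shoulder sitting on the arm (153 + 40 mm).

**Other things:** In the last top view the punch, bearing, housing and float stand where they were. The gripper was clear of everything.

**Checks that disagreed:**
- **Camera offset:** The two cameras differed by about 3 to 7 mm on the shaft and pin positions. I used the top camera throughout.
- **Fallen look-alikes:** The three look-alike pins standing on their noses on the bench fell over early on. In the pictures they were already leaning at 2.8 s and down by 4.9 s, while the gripper was over at the vise. I think they tipped over by themselves. The two still in sight at the end lay on the bench; the third was last seen lying beside the block and is hidden by the arm in the final view.

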